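# Hook the dropped collar out from behind the crumb guard

## Robot

A 6-joint arm with a two-finger parallel gripper is mounted at the origin on a cart in front of the work surface, level with it; the furniture and walls round the work are solid. World frame = base frame: x ahead of the robot, y to its left, z up, the work surface at z = 0. Lengths are in m, angles in rad, forces in N, time in s.
With the tool pointing down it reaches from about 0.325 to 0.775 m from the base axis. Payload 5.5 kg.
Tool frame: the origin (TCP) lies midway between the tips of the shut fingers; the grasp point (between the pads) lies 19 mm behind it; z points along the fingers, y is the line along which they close (so a half turn about z gives the same grasp; the last joint's range is limited). The gripper opens to 85 mm and grips with 20 to 120 N. Pads are 22 mm wide; open, the fingers measure 114 mm over their backs; the gripper's body (76 mm by 85 mm) begins 54 mm behind the grasp point. The pads swing forward as they close: fully open they stand 13 mm farther back than shut.
Start: joints at [-1.368, 0.091, 1.231, -0, 1.82, -0.057], TCP at [0.154, -0.58, 0.197] pointing down, gripper open.
Joint ranges: [-2.87, 2.87], [-0.86, 2.18], [0.17, 2.46], [-1.51, 4.65], [0.06, 2.69], [-2.65, 2.65]. Speed limits (rad/s): [2.57, 2.57, 3.01, 3.14, 3.14, 3.14].

## Interface

Orientations are given as a unit quaternion [x, y, z, w].
In Python, from plant import ctrl, cams gives the robot as it stands. The module is installed in compiled form; this text tells all that it offers.
- The arm moves only by the shell command python3 -m handwheel 'ROWS'. ROWS is a JSON object of lists of equal length, an entry for each row: "delta_rot": the turn, a rotation vector about the tool's x, y, z in rad, a list of three; "xyz": the shift along the tool's x, y, z in mm, a list of three; "grip": the opening, from 0 (shut) to 1 (fully open). A call has 1 to 5 rows; each row is the pose to reach, as a shift and turn from the pose commanded when the call began, along the tool's axes at that moment; what a row does not reach only later rows make up. A row lasts 1/8 s, in which the tool goes at most 62.5 mm and 10.7 degrees, less where a joint would pass 70% of its speed; a pose out of reach is approached as far as the arm can. A call with a gripper value outside its range is refused whole. The fingers move at their own pace and stop on an object; the grip force is fixed at half the most. Time passes only in rows, so rows that repeat a pose let the fingers close. It gives the time, the measured TCP pose, the force, the opening and the grip force at its end, in the units of the state.
- ctrl.observe(): the state, without advancing time (a new reading comes with each control period).
- cams.get_image(name): name is "scene" or "top" or "wrist"; returns a dict with "pixels" (384x512x3 uint8, red, green, blue), "fovy" (degrees; the focal length in pixels is half the picture's height over the tangent of half this angle, whatever the lens; pixels are square), "cx", "cy" (the principal point, pixels), "world_from_camera" (4x4, takes a point from camera to world coordinates). Camera axes: x right, y down, z forward; pixel columns grow to the right and rows downward; lengths in m; the calibration is good to about 2 mm. The wrist camera is an equidistant fisheye: a pixel r from the principal point sees the ray r / f radians off the axis. A picture is of the moment at which its call begins. There is no depth.
- ctrl.job_done(): hands the job in; it is judged then, once.
The state is a dict: "time": time; "joint_pos": joint angles; "dq": joint speeds; "tau": joint torques, N m; "ee_pos": TCP position; "tool_rot": TCP orientation; "ft_force": force on the tool from outside, world axes, zero at the start; "torque": the same for the moment, N m; "opening": finger opening in m; "finger_force": force on a finger pad.
Only numpy, scipy, OpenCV 4.12 (cv2) and the standard library are available. Lean on these libraries where they do the work, as an engineer would, in place of code of your own. Each camera call takes 0.05 s, during which the arm holds its last target. There are 200 camera calls.

## Task

The slab cutter's steel collar has dropped in behind the barred crumb guard, where a hand does not fit. Take the hooked rod, put its hook into the collar's hole and draw the collar out until you feel it bed firmly but gently against both sides of the V-shaped lip, wherever that is clamped today, pulling about 10 N and never jerking or banging it. Then unhook the rod, leaving the collar lying out there clear of the bars, and lay the rod flat on the open table well away from the guard, leaving the other things alone.

Things in the scene. Friction and masses are not known exactly. Their poses are not given: they have to be found in the camera images.
- guard: Aluminium crumb guard fixed to the table, open at its near end; the table is its floor. Origin on the table, on the middle line, x axis pointing in under the bars, z up. Side walls 58 mm high, inner faces 42 mm either side of the x axis, from x=-20 mm to the back wall at x=153 mm.
- mouth (a point): Middle of the roof's front edge, 55 mm above the table: underside of the 7 mm cross bar at guard x=48 mm. From it five 5 mm bars at 17 mm pitch run in to the back wall, undersides 56 mm above the table. Axes as the guard's. A rigid V-shaped steel lip lies before it (see lip_range).
- lip_range (a point): On the guard's x axis at x=9 mm, 6 mm up. The rigid V lip, 8 mm high, 10 mm thick, apex toward -x, is clamped at an unmeasured place that differs each time: a collar bedded on both faces (26 degrees either side of -x) has its centre on the axis within 9 mm either way of this point, to be found by feel. The lip's outside reaches at most to x=-40 mm.
- collar: Loose steel collar, a flat ring lying on the table under the bars, 50 mm outside diameter, round hole 28 mm, 12 mm thick, about 0.1 to 0.2 kg. Origin at the centre of its underside.
- collar_center (a point): Centre of the collar's hole, half-way up (6 mm above its underside).
- rod: Hooked rod, loose, about 0.16 kg. Beech handle block 78 mm long, 24 mm wide, 36 mm high, flat underside on the table; a straight 8 mm steel rod leaves its front with its axis 24 mm above the underside and bends down at the end to an 8 mm round pin with a domed end. Origin under the grip point; +x from handle to hook, +z up. The handle runs from x=-60 to x=+18 mm; the pin's axis is at x=155 mm.
- rod_grip (a point): Grip point of the rod: middle of the handle's 24 mm width, 18 mm above its underside, 18 mm behind its front end; grip across the width (y). Axes as the rod's.
- rod_tip (a point): Lower end of the pin, 155 mm ahead of the grip point on the rod's x axis, 2 mm above the table when the rod lies flat. Axes as the rod's.
- stamp: Wooden date stamp with a turned handle, 30x50x68 mm, a bystander. Origin under its centre.
- tape: Roll of tape lying flat, 77 mm across, 19 mm high, a bystander. Origin under its centre.
- tin: Round cocoa tin, 68 mm across, 91 mm high, a bystander. Origin under its centre.

How it is judged:
By the outcome, as a careful person would: the job done as asked, in the order asked, and still so for the second after the job is handed in, with the robot touching nothing.
It also fails if it takes over 64 s, if anything falls off the work surface, if the arm or the gripper's body presses on something with over 40 N, if the wrist force passes 120 N, or if a joint passes its speed limit or range.

## Working session

There is one attempt and no reset: what is moved stays moved. The work goes in short steps, Python scripts to look and compute and a shell command to move; the robot and the scene stay as the last step left them, time stands still between calls to the robot, and variables do not carry over. Pictures are saved under pics/ and viewed, at most 10 in all, crops included, and the job is handed in when it is done.

```bash
mkdir -p pics; ls
python3 - <<'E'
from plant import ctrl,cams
import cv2,numpy as np
s=ctrl.observe();print({k:np.round(v,3).tolist() for k,v in s.items()})
for n in("scene","top"):
    d=cams.get_image(n);cv2.imwrite(f"pics/{n}0.png",d["pixels"][:,:,::-1]);print(n,d["fovy"],d["cx"],d["cy"],np.round(d["world_from_camera"],3).tolist())
E
```

```text
pics
{'time': 0.0, 'joint_pos': [-1.368, 0.092, 1.232, 0.0, 1.82, -0.057], 'dq': [-0.0, -0.001, -0.002, 0.0, 0.0, -0.0], 'tau': [0.003, -45.872, -41.803, 0.0, 0.011, 0.0], 'ee_pos': [0.154, -0.58, 0.196], 'tool_rot': [0.992, 0.13, -0.0, -0.001], 'ft_force': [-0.1, 0.785, 0.183], 'torque': [-0.017, 0.007, 0.017], 'finger_force': 0.0, 'opening': 0.085}
scene 53.68364533541147 258.4033723275578 191.13378284492944 [[-0.755, -0.481, 0.446, -0.037], [-0.656, 0.549, -0.519, 0.776], [0.004, -0.684, -0.73, 0.905], [0.0, 0.0, 0.0, 1.0]]
top 46.194233485317234 258.55215003345785 178.6275735211443 [[0.017, -0.997, 0.076, 0.368], [-1.0, -0.018, -0.006, 0.213], [0.008, -0.076, -0.997, 1.501], [0.0, 0.0, 0.0, 1.0]]
```

View pics/scene0.png

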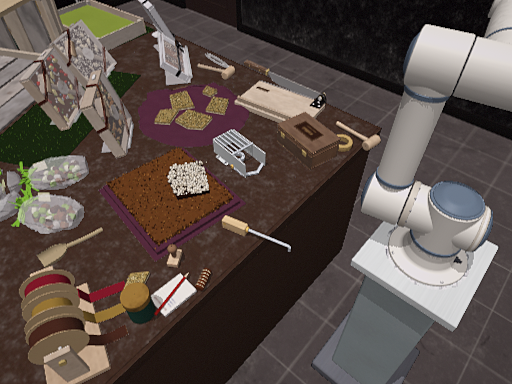

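View pics/top0.png

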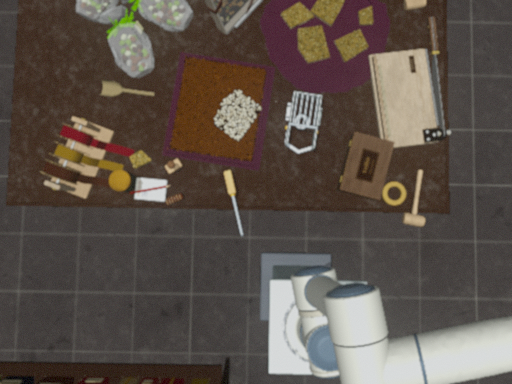

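The scene and top views show the rod handle at top (230,182) with its hook at (241,234), and the guard at top (303,122) with its mouth toward the robot. I'll write helpers and get rough positions.

```bash
cat > h.py <<'E'
from plant import ctrl,cams
import cv2,numpy as np
from scipy.spatial.transform import Rotation as R
def shot(n,name=None):
    d=cams.get_image(n)
    if name: cv2.imwrite(f"pics/{name}.png",d["pixels"][:,:,::-1])
    d["name"]=n; d["f"]=d["pixels"].shape[0]/2/np.tan(np.radians(d["fovy"]/2)); return d
def ray(d,u,v):
    x=np.array([u-d["cx"],v-d["cy"]])/d["f"]
    if d["name"]=="wrist":
        r=np.linalg.norm(x)+1e-12; c=np.r_[np.sin(r)*x/r,np.cos(r)]
    else: c=np.r_[x,1]
    T=d["world_from_camera"]; return T[:3,3],T[:3,:3]@c
def plane(d,u,v,z):
    o,r=ray(d,u,v); return o+r*(z-o[2])/r[2]
def proj(d,p):
    T=d["world_from_camera"]; c=T[:3,:3].T@(np.asarray(p)-T[:3,3])
    if d["name"]=="wrist":
        a=np.arctan2(np.hypot(c[0],c[1]),c[2]); q=c[:2]/np.hypot(c[0],c[1])*a
    else: q=c[:2]/c[2]
    return q*d["f"]+[d["cx"],d["cy"]]
def totool(target,s=None):
    "world point -> shift in tool axes, mm"
    s=s or ctrl.observe(); return R.from_quat(s["tool_rot"]).inv().apply(np.asarray(target)-s["ee_pos"])*1000
E
python3 - <<'E'
from h import *
d=shot("top")
for n,u,v,z in[("handle back",228,171,.036),("handle front",232,194,.036),("hook",241,234,.024),("guard back",307,93,.06),("guard front",300,152,.01),("xbar L",291,121,.06),("xbar R",317,124,.06)]: print(n,np.round(plane(d,u,v,z),3))
p=d["pixels"]
a=cv2.resize(p[80:165,270:340],None,fx=5,fy=5,interpolation=cv2.INTER_CUBIC)
b=cv2.resize(p[160:245,200:260],None,fx=5,fy=5,interpolation=cv2.INTER_CUBIC)
cv2.imwrite("pics/c1.png",np.hstack([a,b])[:,:,::-1])
E
```

```text
handle back [0.504 0.304 0.036]
handle front [0.429 0.289 0.036]
hook [0.299 0.258 0.024]
guard back [0.761 0.051 0.06 ]
guard front [0.574 0.067 0.01 ]
xbar L [0.668 0.102 0.06 ]
xbar R [0.659 0.017 0.06 ]
```

View pics/c1.png

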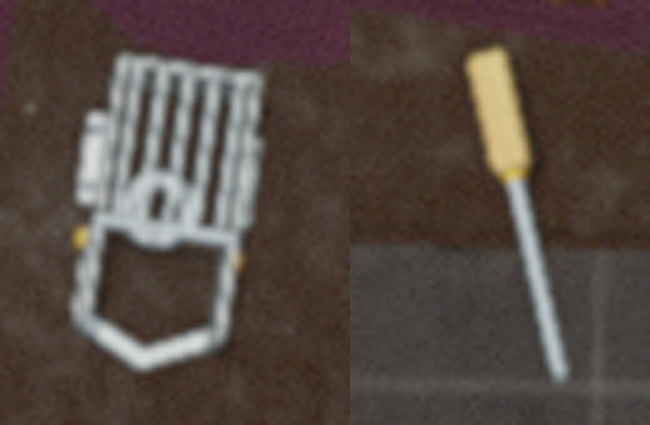

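Top crop: guard with mouth and V lip toward the robot. The collar sits just behind the cross bar at about top (302,121). The rod's hook hangs over the table edge, pointing toward the robot. Next I move toward the rod.

```bash
python3 -m handwheel '{"xyz":[[340,-250,-80],[340,-250,-80],[340,-250,-80],[340,-250,-80],[340,-250,-80]],"delta_rot":[[0,0,0],[0,0,0],[0,0,0],[0,0,0],[0,0,0]],"grip":[1,1,1,1,1]}'
python3 -m handwheel '{"xyz":[[170,-320,0],[170,-320,0],[170,-320,0],[170,-320,0],[170,-320,0]],"delta_rot":[[0,0,0],[0,0,0],[0,0,0],[0,0,0],[0,0,0]],"grip":[1,1,1,1,1]}'
python3 - <<'E'
from h import *
print(np.round(totool([.42,.27,.26]),0), np.round(R.from_quat(ctrl.observe()["tool_rot"]).as_matrix(),3).tolist())
E
```

```text
time: 0.78
ee_pos: [0.3473, -0.3388, 0.2551]
tool_rot: [0.992, 0.129, 0.0, -0.0]
ft_force: [1.1, -1.0, 1.6]
opening: 0.0854
finger_force: 0.0
time: 1.4
ee_pos: [0.4172, -0.0342, 0.2549]
tool_rot: [0.992, 0.129, 0.0, 0.0]
ft_force: [1.2, 0.3, -0.7]
opening: 0.0855
finger_force: 0.0
[  81. -293.   -5.] [[0.967, 0.257, 0.0], [0.257, -0.967, -0.0], [0.0, 0.0, -1.0]]
```

```bash
python3 -m handwheel '{"xyz":[[80,-290,0],[80,-290,0],[80,-290,0],[80,-290,0],[80,-290,0]],"delta_rot":[[0,0,0],[0,0,0],[0,0,0],[0,0,0],[0,0,0]],"grip":[1,1,1,1,1]}'
python3 - <<'E'
from h import *
d=shot("wrist","w1");print(d["f"],d["cx"],d["cy"],np.round(d["world_from_camera"],3).tolist())
for p in([.504,.304,.036],[.429,.289,.036],[.299,.258,.024],[.663,.06,.055]):print(proj(d,p))
E
```

```text
time: 2.02
ee_pos: [0.4194, 0.267, 0.2546]
tool_rot: [0.991, 0.13, -0.0, 0.0]
ft_force: [0.8, -1.3, 0.2]
opening: 0.0851
finger_force: 0.0
297.3186396354542 255.86137884532954 198.80734900257588 [[0.258, -0.931, -0.26, 0.485], [-0.966, -0.248, -0.069, 0.286], [-0.0, 0.269, -0.963, 0.432], [0.0, 0.0, 0.0, 1.0]]
[246.04219612 100.70133853]
[242.65521284 157.68062141]
[241.72883423 245.4570317 ]
[439.94087929  51.62311565]
```

View pics/w1.png

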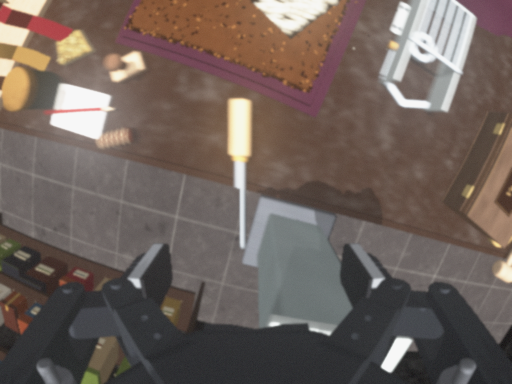

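Wrist view: handle from (239,98) to (239,160), hook tip at (242,246), guard at upper right with the collar's ring near (428,45). Measure both.

Run:
```python
from h import *
d=shot("wrist");p=d["pixels"]
hsv=cv2.cvtColor(p,cv2.COLOR_RGB2HSV);print(hsv[125,239],hsv[158,239],hsv[200,241])
m=((hsv[...,0]>12)&(hsv[...,0]<32)&(hsv[...,1]>60)&(hsv[...,2]>150)).astype(np.uint8);m[:, :215]=0;m[:,265:]=0;m[:85]=0;m[175:]=0
ys,xs=np.nonzero(m);print(xs.min(),xs.max(),ys.min(),ys.max())
for y in range(96,166,5):
    r=np.nonzero(m[y])[0]
    if len(r): print(y,r.min(),r.max(),np.round(plane(d,r.min()-.5,y,.030)[:2],4),np.round(plane(d,r.max()+.5,y,.030)[:2],4))
for u,v in((239.5,ys.min()-.5),(239.5,ys.max()+.5)):print(np.round(plane(d,u,v,.036),4))
print("tip",np.round(plane(d,242,246,.02),4))
print("collar",np.round(plane(d,427,43,.012),4))
a=cv2.resize(p[0:120,360:480],None,fx=5,fy=5,interpolation=cv2.INTER_CUBIC);cv2.imwrite("pics/c2.png",a[:,:,::-1])
```

```text
[ 19  83 231] [ 14  86 122] [ 11  20 103]
238 257 99 163
101 239 257 [0.4998 0.3195] [0.5063 0.2951]
106 238 257 [0.493  0.3191] [0.4998 0.2934]
111 238 257 [0.4864 0.3173] [0.4932 0.2916]
116 238 257 [0.4799 0.3156] [0.4867 0.2898]
121 238 257 [0.4734 0.3139] [0.4802 0.2881]
126 238 257 [0.4668 0.3121] [0.4737 0.2863]
131 238 257 [0.4603 0.3104] [0.4672 0.2845]
136 238 256 [0.4537 0.3087] [0.4603 0.284 ]
141 238 256 [0.4472 0.307 ] [0.4538 0.2823]
146 238 256 [0.4406 0.3053] [0.4472 0.2805]
151 238 256 [0.434  0.3035] [0.4406 0.2787]
156 238 256 [0.4273 0.3018] [0.434  0.2769]
161 241 253 [0.4217 0.2961] [0.4263 0.279 ]
[0.5032 0.3187 0.036 ]
[0.419  0.2965 0.036 ]
tip [0.2955 0.2621 0.02  ]
collar [0.6845 0.0692 0.012 ]
```

View pics/c2.png

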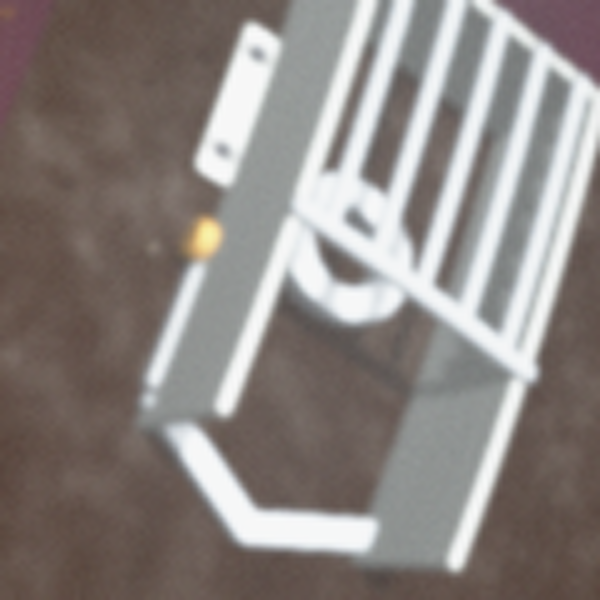

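Crop: wall-top front ends at crop (228,412) and (455,568), cross-bar ends at (298,207) and (537,375), ring centre at about (351,248). Casting those.

```bash
cat >> h.py <<'E'
def guard(d,L,Rr,bL,bR):
    a,b,c,e=[plane(d,*p,.0585)[:2] for p in(L,Rr,bL,bR)]
    yv=(a-b)/np.linalg.norm(a-b); xv=((c-a)+(e-b)); xv/=np.linalg.norm(xv)
    print("front width",np.linalg.norm(a-b),"bar width",np.linalg.norm(c-e),"len",np.linalg.norm((c+e-a-b)/2),"yaw from x",np.degrees(np.arctan2(xv[1],xv[0])),"from y",np.degrees(np.arctan2(-yv[0],yv[1])))
    f=(a+b)/2; print("front mid",f,"bar mid",(c+e)/2)
    return f,xv
E
python3 - <<'E'
from h import *
d=shot("wrist")
q=lambda x,y:(360+x/5-.4,y/5-.4)
f,x=guard(d,q(228,412),q(455,568),q(298,207),q(537,375))
o=f+.020*x; y=np.array([-x[1],x[0]]); print("origin",o)
for n,p,z in(("collar",q(351,248),.012),("apex outer",q(243,545),.008),("apex inner",q(262,512),.008)):
    w=plane(d,*p,z)[:2]; print(n,w,"guard",(w-o)@x,(w-o)@y)
s=ctrl.observe();print(s["ee_pos"],np.round(totool([.445,.293,.10]),1),np.round(totool([.445,.293,.005]),1),s["joint_pos"])
E
```

```text
front width 0.08722611117013764 bar width 0.09410005361321187 len 0.06869851022324927 yaw from x -8.925412209206883 from y -8.178529814247334
front mid [0.58680599 0.06680866] bar mid [0.65467264 0.05615018]
origin [0.60656381 0.06370569]
collar [0.67719574 0.05808016] guard 0.07064944843704524 0.005401033866834472
apex outer [0.5696938  0.06915256] guard -0.037268634611697576 -0.00033941054326640073
apex inner [0.58207967 0.06563997] guard -0.024487770988770453 -0.0018878211857130038
[0.41933217 0.2665075  0.25383101] [ 32.  -19.  153.8] [ 32.3 -19.  248.7] [ 4.97609567e-01 -1.63443964e-01  1.37758137e+00  8.19471028e-05
  1.92976701e+00  1.80456460e+00]
```

```bash
python3 -m handwheel '{"xyz":[[32,-19,50],[32,-19,100],[32,-19,155],[32,-19,200],[32,-19,230]],"delta_rot":[[0,0,0.018],[0,0,0.018],[0,0,0.018],[0,0,0.018],[0,0,0.018]],"grip":[1,1,1,1,1]}'
python3 -m handwheel '{"xyz":[[0,0,10],[0,0,17],[0,0,17],[0,0,17]],"delta_rot":[[0,0,0],[0,0,0],[0,0,0],[0,0,0]],"grip":[1,1,1,1]}'
python3 - <<'E'
from h import *
d=shot("wrist","w2"); s=ctrl.observe(); print(s["ee_pos"],totool([.445,.293,.005]))
E
```

```text
time: 2.8
ee_pos: [0.4454, 0.2891, 0.0223]
tool_rot: [0.993, 0.12, -0.001, 0.001]
ft_force: [0.2, 1.3, 0.4]
opening: 0.0854
finger_force: 0.0
time: 3.3
ee_pos: [0.447, 0.2916, 0.0095]
tool_rot: [0.993, 0.121, 0.001, -0.0]
ft_force: [-0.7, 0.4, 0.1]
opening: 0.0857
finger_force: 0.0
[0.44686982 0.29160558 0.00934785] [-1.49072493 -1.79911334  4.34572651]
```

View pics/w2.png

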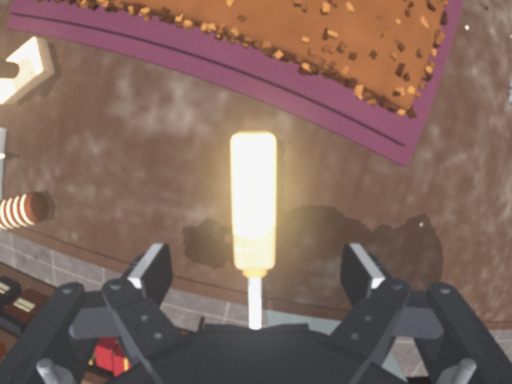

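Run:
```python
from h import *
d=shot("wrist");s=ctrl.observe()
print(proj(d,np.r_[s["ee_pos"][:2],.036]))
for v,z in((131,.036),(268,.036),(268,.0)):print(totool(plane(d,254,v,z)))
```

```text
[257.73029881 244.10754357]
[ 61.71631545  -1.96417054 -26.74017158]
[-15.15122864  -2.12926946 -26.88045088]
[-35.01086123  -2.40250894   9.08347321]
```

Handle spans −15…+62 mm in tool x, which matches the 78 mm length. Shift +3 mm, go down slightly, and close.

```bash
python3 -m handwheel '{"xyz":[[3,-2,4],[3,-2,4],[3,-2,4],[3,-2,4],[3,-2,4]],"delta_rot":[[0,0,0],[0,0,0],[0,0,0],[0,0,0],[0,0,0]],"grip":[1,1,0,0,0]}'
python3 -m handwheel '{"xyz":[[0,0,0],[0,0,0],[0,0,0],[0,0,0],[0,0,0]],"delta_rot":[[0,0,0],[0,0,0],[0,0,0],[0,0,0],[0,0,0]],"grip":[0,0,0,0,0]}'
```

```text
time: 4.03
ee_pos: [0.4485, 0.2939, 0.004]
tool_rot: [0.993, 0.121, 0.0, -0.0]
ft_force: [0.7, 0.1, 0.5]
opening: 0.0319
finger_force: 0.0
time: 4.65
ee_pos: [0.4486, 0.2939, 0.004]
tool_rot: [0.993, 0.121, 0.0, 0.0]
ft_force: [0.2, 0.6, 0.3]
opening: 0.0004
finger_force: 0.0
```

The fingers shut on nothing, so I look.

Run:
```python
from h import *
d=shot("wrist","w3");e=shot("scene");p=e["pixels"][190:290,190:330]
cv2.imwrite("pics/w3.png",np.hstack([cv2.resize(d["pixels"],(400,300)),cv2.resize(p,(400,300),interpolation=cv2.INTER_CUBIC)])[:,:,::-1]);print(ctrl.observe())
```

```text
{'time': 4.75, 'joint_pos': array([ 5.16561065e-01, -3.03981612e-02,  1.69802044e+00, -2.78784850e-06,
        1.47394803e+00,  1.84552985e+00]), 'dq': array([-0.00102045,  0.00061461,  0.00129457,  0.00111602,  0.00057185,
        0.0020358 ]), 'tau': array([ 1.22518562e-03, -3.90854645e+01, -4.04289222e+01,  3.06448983e-04,
        3.98980637e-04, -6.38808319e-05]), 'ee_pos': array([0.44857674, 0.29389431, 0.0039889 ]), 'tool_rot': array([ 9.92698816e-01,  1.20619490e-01,  1.08413166e-05, -3.02456596e-06]), 'ft_force': array([ 0.5997358 , -0.30304074, -0.28489972]), 'torque': array([ 0.02050456, -0.01985797, -0.01413562]), 'finger_force': 0.0, 'opening': 0.000457854579912541}
```

View pics/w3.png

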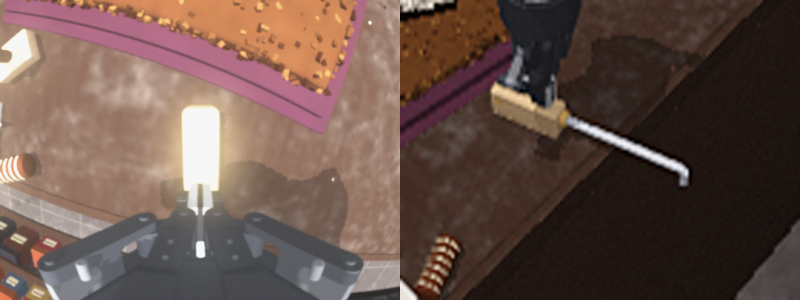

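The picture is ambiguous: the finger gap looks about handle-wide although the opening reads 0. I test with a small lift, checking weight and whether the handle stays fixed in the wrist image.

```bash
cat >> h.py <<'E'
def hmask(d):
    hsv=cv2.cvtColor(d["pixels"],cv2.COLOR_RGB2HSV)
    m=((hsv[...,1]<110)&(hsv[...,2]>200)).astype(np.uint8);m[:,:200]=0;m[:,310:]=0;m[:80]=0;m[330:]=0
    n,l,st,c=cv2.connectedComponentsWithStats(m);i=1+np.argmax(st[1:,4]);return st[i],c[i]
E
python3 -c "
from h import *
print(hmask(shot('wrist')),ctrl.observe()['ft_force'])"
python3 -m handwheel '{"xyz":[[0,0,-10],[0,0,-20],[0,0,-30],[0,0,-30],[0,0,-30]],"delta_rot":[[0,0,0],[0,0,0],[0,0,0],[0,0,0],[0,0,0]],"grip":[0,0,0,0,0]}'
python3 -c "
from h import *
d=shot('wrist');print(hmask(d))
f=[]
for i in range(6): shot('top');f.append(ctrl.observe()['ft_force'])
print(np.mean(f,0));p=d['pixels'][200:350,180:330]
cv2.imwrite('pics/w4.png',cv2.resize(p,(600,600),interpolation=cv2.INTER_CUBIC)[:,:,::-1])"
```

```text
(array([ 207,  118,   96,  157, 8204], dtype=int32), array([257.20160897, 190.50646026])) [-0.40202058  0.60234376  0.55600812]
time: 5.42
ee_pos: [0.4485, 0.2939, 0.0339]
tool_rot: [0.993, 0.121, -0.0, 0.0]
ft_force: [-0.7, -0.0, 0.3]
opening: 0.0003
finger_force: 0.0
(array([ 200,  117,   99,  158, 7655], dtype=int32), array([256.60496408, 187.97387329]))
[ 0.08722503  0.16987342 -0.1482678 ]
```

View pics/w4.png

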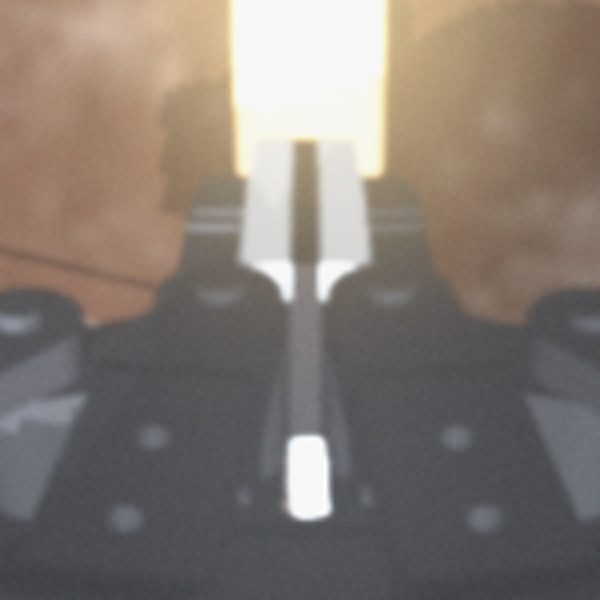

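The fingers shut above the handle with no contact, so the real fingertips are higher than the reported TCP. I check by drawing the reported TCP into the scene view.

Run:
```python
from h import *
d=shot("scene");s=ctrl.observe();e=s["ee_pos"]
u0,v0=185,160;k=6
p=cv2.resize(d["pixels"][v0:v0+100,u0:u0+120],None,fx=k,fy=k,interpolation=cv2.INTER_CUBIC).copy()
for dz,c in((0,(255,0,0)),(.02,(0,255,0)),(.04,(0,255,255)),(.06,(255,0,255))):
    q=proj(d,e+[0,0,dz]);print(dz,q);cv2.drawMarker(p,tuple(int(x) for x in (q-[u0,v0]+.5)*k),c,cv2.MARKER_CROSS,14,1)
for w in([.503,.3073,.036],[.4275,.2885,.036]):
    q=proj(d,w);cv2.drawMarker(p,tuple(int(x) for x in (q-[u0,v0]+.5)*k),(255,255,0),cv2.MARKER_TILTED_CROSS,14,1)
cv2.imwrite("pics/s5.png",p[:,:,::-1])
w=shot("wrist");print("wrist proj",[proj(w,e+[0,0,z]).round(0) for z in(0,.02,.04)],w["world_from_camera"][:3,3]-e)
```

```text
0 [239.55999013 224.75966775]
0.02 [239.3379035  220.43966299]
0.04 [239.10977709 216.00217337]
0.06 [238.87536115 211.44234021]
wrist proj [array([257., 227.]), array([258., 239.]), array([258., 255.])] [0.06609834 0.01732175 0.17780365]
```

View pics/s5.png

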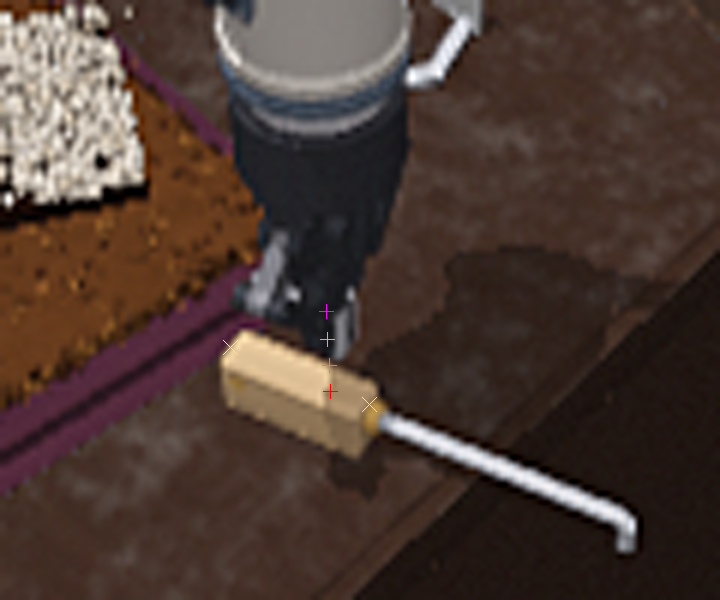

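The reported TCP is about 30 mm below the visible fingertips. The handle marks from the cameras do fit. I go by that and feel my way down with the fingers open.

```bash
python3 -m handwheel '{"xyz":[[0,0,0],[0,0,0],[0,0,0],[0,0,0],[0,0,0]],"delta_rot":[[0,0,0],[0,0,0],[0,0,0],[0,0,0],[0,0,0]],"grip":[1,1,1,1,1]}'
python3 -m handwheel '{"xyz":[[0,0,10],[0,0,20],[0,0,30],[0,0,40],[0,0,40]],"delta_rot":[[0,0,0],[0,0,0],[0,0,0],[0,0,0],[0,0,0]],"grip":[1,1,1,1,1]}'
python3 -m handwheel '{"xyz":[[0,0,4],[0,0,8],[0,0,12],[0,0,12]],"delta_rot":[[0,0,0],[0,0,0],[0,0,0],[0,0,0]],"grip":[1,1,1,1]}'
```

```text
time: 6.5
ee_pos: [0.4486, 0.2939, 0.034]
tool_rot: [0.993, 0.121, 0.0, -0.0]
ft_force: [0.6, -1.2, 0.8]
opening: 0.0854
finger_force: 0.0
time: 7.12
ee_pos: [0.4478, 0.2934, -0.0075]
tool_rot: [0.993, 0.121, -0.001, 0.0]
ft_force: [-0.2, 0.8, -0.1]
opening: 0.0855
finger_force: 0.0
time: 7.62
ee_pos: [0.4483, 0.2938, -0.0184]
tool_rot: [0.993, 0.121, -0.0, 0.0]
ft_force: [-0.8, 0.5, 0.3]
opening: 0.0853
finger_force: 0.0
```

```bash
python3 -m handwheel '{"xyz":[[0,0,3],[0,0,6],[0,0,9],[0,0,9]],"delta_rot":[[0,0,0],[0,0,0],[0,0,0],[0,0,0]],"grip":[1,1,1,1]}'
python3 -m handwheel '{"xyz":[[0,0,0],[0,0,0],[0,0,0],[0,0,0],[0,0,0]],"delta_rot":[[0,0,0],[0,0,0],[0,0,0],[0,0,0],[0,0,0]],"grip":[0.5,0.4,0.3,0.2,0]}'
python3 -m handwheel '{"xyz":[[0,0,0],[0,0,0],[0,0,0]],"delta_rot":[[0,0,0],[0,0,0],[0,0,0]],"grip":[0,0,0]}'
```

```text
time: 8.12
ee_pos: [0.4483, 0.2938, -0.0274]
tool_rot: [0.993, 0.121, -0.0, 0.0]
ft_force: [0.3, 0.1, -0.9]
opening: 0.0852
finger_force: 0.0
time: 8.75
ee_pos: [0.4488, 0.294, -0.0267]
tool_rot: [0.993, 0.121, 0.0, -0.0]
ft_force: [-0.1, -0.1, 0.6]
opening: 0.023
finger_force: 59.3
time: 9.12
ee_pos: [0.4488, 0.294, -0.0267]
tool_rot: [0.993, 0.121, 0.0, -0.0]
ft_force: [0.1, -0.1, 3.1]
opening: 0.0229
finger_force: 59.3
```

Gripped: opening 23 mm, 59 N. Lift, then turn the rod toward the guard (about +158° in world, about −2.75 rad around tool z).

```bash
python3 -m handwheel '{"xyz":[[0,0,-10],[0,0,-30],[0,0,-60],[0,0,-90],[0,0,-110]],"delta_rot":[[0,0,0],[0,0,0],[0,0,0],[0,0,0],[0,0,0]],"grip":[0,0,0,0,0]}'
python3 -m handwheel '{"xyz":[[0,0,0],[0,0,0],[0,0,0],[0,0,0],[0,0,0]],"delta_rot":[[0,0,-0.18],[0,0,-0.36],[0,0,-0.54],[0,0,-0.72],[0,0,-0.9]],"grip":[0,0,0,0,0]}'
python3 -m handwheel '{"xyz":[[0,0,0],[0,0,0],[0,0,0],[0,0,0],[0,0,0]],"delta_rot":[[0,0,-0.18],[0,0,-0.36],[0,0,-0.54],[0,0,-0.72],[0,0,-0.9]],"grip":[0,0,0,0,0]}'
python3 -m handwheel '{"xyz":[[0,0,0],[0,0,0],[0,0,0],[0,0,0],[0,0,0]],"delta_rot":[[0,0,-0.18],[0,0,-0.36],[0,0,-0.54],[0,0,-0.72],[0,0,-0.9]],"grip":[0,0,0,0,0]}'
python3 -c "
from h import *
s=ctrl.observe();print(totool([.395,.100,.06]),R.from_quat(s['tool_rot']).as_matrix()[:,0],s['joint_pos'])"
```

```text
time: 9.75
ee_pos: [0.4492, 0.2942, 0.0859]
tool_rot: [0.993, 0.121, 0.001, -0.001]
ft_force: [0.2, -0.8, -2.0]
opening: 0.0233
finger_force: 58.9
time: 10.38
ee_pos: [0.4484, 0.2938, 0.0833]
tool_rot: [0.84, 0.543, -0.0, -0.0]
ft_force: [-0.4, -0.9, -2.1]
opening: 0.0232
finger_force: 58.8
time: 11.0
ee_pos: [0.4484, 0.2938, 0.0833]
tool_rot: [0.52, 0.854, -0.0, -0.0]
ft_force: [-0.3, -0.0, -1.0]
opening: 0.023
finger_force: 58.8
time: 11.62
ee_pos: [0.4484, 0.2938, 0.0833]
tool_rot: [0.097, 0.995, -0.0, -0.0]
ft_force: [0.5, -0.0, -2.3]
opening: 0.0232
finger_force: 58.8
[  15.04498275 -200.45278726   23.33805971] [-9.81266920e-01  1.92652819e-01  3.51682033e-04] [ 5.16563234e-01 -7.33555971e-02  1.59673386e+00  2.97653802e-05
  1.61865273e+00 -8.60366813e-01]
```

```bash
python3 -m handwheel '{"xyz":[[4,-50,4],[8,-100,8],[11,-150,14],[15,-200,23],[15,-200,23]],"delta_rot":[[0,0,-0.01],[0,0,-0.02],[0,0,-0.03],[0,0,-0.045],[0,0,-0.045]],"grip":[0,0,0,0,0]}'
python3 - <<'E'
from h import *
s=ctrl.observe();X=-R.from_quat(s["tool_rot"]).as_matrix()[:,0];print(s["ee_pos"],X)
pin=s["ee_pos"]+.155*X; pin[2]=s["ee_pos"][2]+.027+.024
print("expected elbow of hook",pin)
t=shot("top");c=shot("scene");pt=proj(t,pin);ps=proj(c,pin);print(pt,ps)
a=t["pixels"][85:160,265:340];b=c["pixels"][120:195,200:275]
A=cv2.resize(a,(400,400),interpolation=cv2.INTER_CUBIC).copy();B=cv2.resize(b,(400,400),interpolation=cv2.INTER_CUBIC).copy();k=400/75
o=np.array([.6066,.0637]);x=np.array([.989,-.148]);y=np.array([.148,.989])
G=lambda gx,gy,z:np.r_[o+gx*x+gy*y,z]
for im,d,u0,v0 in((A,t,265,85),(B,c,200,120)):
    for w,col in((pin,(255,0,0)),(pin-[0,0,.022],(255,0,255)),(G(.048,.042,.058),(0,255,0)),(G(.048,-.042,.058),(0,255,0)),(G(-.02,.042,.058),(0,200,255)),(G(-.02,-.042,.058),(0,200,255)),(G(.071,.005,.012),(255,255,0))):
        q=(proj(d,w)-[u0,v0]+.5)*k;cv2.drawMarker(im,(int(q[0]),int(q[1])),col,cv2.MARKER_CROSS,10,1)
cv2.imwrite("pics/f.png",np.hstack([A,B])[:,:,::-1]);np.savez("m.npz",t=t["pixels"],c=c["pixels"])
E
```

```text
time: 12.25
ee_pos: [0.3931, 0.0983, 0.0596]
tool_rot: [0.079, 0.997, -0.001, -0.0]
ft_force: [0.7, 0.2, -0.7]
opening: 0.0225
finger_force: 59.5
[0.39306176 0.09827503 0.05956392] [ 9.87389757e-01 -1.58305945e-01 -8.34615232e-04]
expected elbow of hook [0.54610717 0.07373761 0.11056392]
[300.87506026 156.43978694] [263.49723665 152.51053133]
```

View pics/f.png

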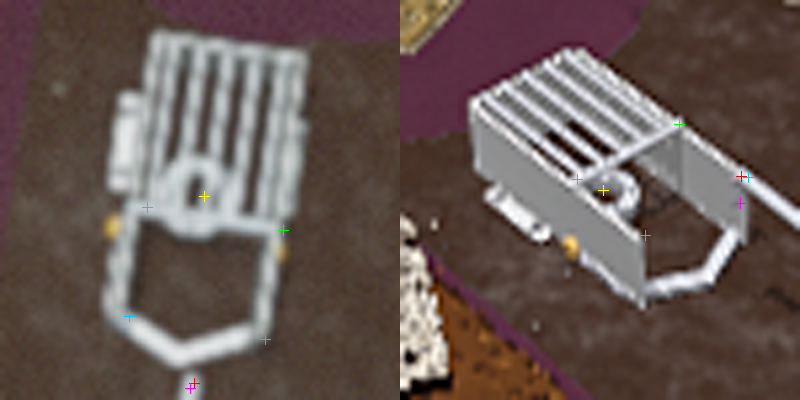

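Final view: guard and hook predictions agree with the image to about 3 mm. The collar in the top picture is centred near crop (197,192). Compute the insertion.

```bash
cat >> h.py <<'E'
o=np.array([.6066,.0637]);gx=np.array([.989,-.148]);gy=np.array([.148,.989])
def tg(w): w=np.asarray(w)[:2]-o; return np.round([1000*w@gx,1000*w@gy],1)
def pinst():
    s=ctrl.observe();X=-R.from_quat(s["tool_rot"]).as_matrix()[:,0]
    print("pin guard mm",tg(s["ee_pos"]+.155*X),"h",round(1000*(s["ee_pos"][2]+.0267),1),"yaw rel",np.round(np.degrees(np.arctan2(X[1],X[0]))+8.5,2),"ft guard",np.round([s["ft_force"][:2]@gx,s["ft_force"][:2]@gy,s["ft_force"][2]],1),"t",s["time"]); return s
E
python3 - <<'E'
from h import *
t=shot("top");c=shot("scene")
w=plane(t,301.4,120.5,.012);print(w,tg(w))
# bright ring pixels visible in front of cross bar: check front rim of collar in both views
w=plane(t,265+197/5.333-.5,85+236/5.333-.5,.012);print("front rim",tg(w))
w=plane(c,200+240/5.333-.5,120+195/5.333-.5,.006);print("scene right rim",tg(w))
s=pinst();tgt=o+gx*.072+gy*.006-.155*gx
print(totool(np.r_[tgt,-.011]))
E
```

```text
[0.68004417 0.06328717 0.012     ] [72.7 10.5]
front rim [45.1  5.9]
scene right rim [ 57.5 -14.9]
pin guard mm [-60.3   5.2] h 87.3 yaw rel -0.33 ft guard [ 0.1 -0.9 -1.1] t 12.45
[-132.25474069    0.67504897   71.71401082]
```

```bash
python3 -m handwheel '{"xyz":[[0,0,25],[0,0,50],[0,0,65],[0,0,71],[0,0,71]],"delta_rot":[[0,0,0],[0,0,0],[0,0,0],[0,0,0],[0,0,0]],"grip":[0,0,0,0,0]}'
python3 -m handwheel '{"xyz":[[-20,1,0],[-45,1,0],[-70,1.5,0],[-90,2,0],[-90,2,0]],"delta_rot":[[0,0,-0.006],[0,0,-0.006],[0,0,-0.006],[0,0,-0.006],[0,0,-0.006]],"grip":[0,0,0,0,0]}'
python3 -c "
from h import *
s=pinst();print(totool(np.r_[o+gx*(.072-.155)+gy*.007,-.0107]))"
```

```text
time: 13.08
ee_pos: [0.3943, 0.1011, -0.0108]
tool_rot: [0.077, 0.997, 0.0, -0.0]
ft_force: [-0.3, -0.3, -1.7]
opening: 0.0229
finger_force: 59.6
time: 13.7
ee_pos: [0.4848, 0.0888, -0.01]
tool_rot: [0.075, 0.997, 0.0, 0.001]
ft_force: [-0.7, -0.5, -1.3]
opening: 0.0229
finger_force: 59.6
pin guard mm [30.9  6.7] h 16.7 yaw rel -0.06 ft guard [-0.6 -0.6 -1.3] t 13.7
[-41.13057474   0.21531163   0.78579612]
```

```bash
python3 -m handwheel '{"xyz":[[-12,0,0],[-26,0,0],[-36,0,0],[-41,0,0],[-41,0,0]],"delta_rot":[[0,0,0],[0,0,0],[0,0,0],[0,0,0],[0,0,0]],"grip":[0,0,0,0,0]}'
python3 -m handwheel '{"xyz":[[0,0,2],[0,0,4],[0,0,6],[0,0,8],[0,0,8]],"delta_rot":[[0,0,0],[0,0,0],[0,0,0],[0,0,0],[0,0,0]],"grip":[0,0,0,0,0]}'
python3 -m handwheel '{"xyz":[[0,0,1],[0,0,2],[0,0,3],[0,0,3]],"delta_rot":[[0,0,0],[0,0,0],[0,0,0],[0,0,0]],"grip":[0,0,0,0]}'
python3 -c "
from h import *
pinst()"
```

```text
time: 14.32
ee_pos: [0.5241, 0.0828, -0.0112]
tool_rot: [0.074, 0.997, -0.0, -0.0]
ft_force: [0.2, -0.0, -1.4]
opening: 0.0228
finger_force: 59.6
time: 14.95
ee_pos: [0.5237, 0.0829, -0.0193]
tool_rot: [0.074, 0.997, -0.0, -0.0]
ft_force: [-1.6, -0.5, -1.7]
opening: 0.0232
finger_force: 59.6
time: 15.45
ee_pos: [0.5239, 0.0828, -0.0221]
tool_rot: [0.074, 0.997, -0.0, -0.0]
ft_force: [-0.2, 0.7, -2.0]
opening: 0.0232
finger_force: 59.6
pin guard mm [70.4  6.6] h 4.6 yaw rel -0.02 ft guard [-0.3  0.7 -2. ] t 15.45
```

Pin is in the hole with no contact force. Draw slowly, checking force.

```bash
python3 -m handwheel '{"xyz":[[0,0,1],[0,0,2],[2,0,2],[4,-0.3,2],[6,-0.6,2]],"delta_rot":[[0,0,0],[0,0,0],[0,0,0],[0,0,0],[0,0,0]],"grip":[0,0,0,0,0]}'
python3 -m handwheel '{"xyz":[[2,-0.3,0],[4,-0.6,0],[6,-0.9,0],[8,-1.2,0],[10,-1.5,0]],"delta_rot":[[0,0,0],[0,0,0],[0,0,0],[0,0,0],[0,0,0]],"grip":[0,0,0,0,0]}'
python3 -c "
from h import *
pinst()"
python3 -m handwheel '{"xyz":[[2,-0.3,0],[4,-0.6,0],[6,-0.9,0],[8,-1.2,0],[10,-1.5,0]],"delta_rot":[[0,0,0],[0,0,0],[0,0,0],[0,0,0],[0,0,0]],"grip":[0,0,0,0,0]}'
python3 -m handwheel '{"xyz":[[2,-0.3,0],[4,-0.6,0],[6,-0.9,0],[8,-1.2,0],[10,-1.5,0]],"delta_rot":[[0,0,0],[0,0,0],[0,0,0],[0,0,0],[0,0,0]],"grip":[0,0,0,0,0]}'
python3 - <<'E'
from h import *
pinst();d=shot("top");g=cv2.cvtColor(d["pixels"],cv2.COLOR_RGB2GRAY)[100:160,280:330]
for r in range(12,54,2):print(r+100,g[r,6:42:2])
E
```

```text
time: 16.08
ee_pos: [0.5178, 0.0832, -0.024]
tool_rot: [0.074, 0.997, -0.0, 0.0]
ft_force: [0.2, -0.2, -2.3]
opening: 0.0229
finger_force: 59.6
time: 16.7
ee_pos: [0.5078, 0.0832, -0.024]
tool_rot: [0.074, 0.997, 0.0, 0.0]
ft_force: [0.7, 0.9, -2.9]
opening: 0.0228
finger_force: 59.6
pin guard mm [54.4  4.6] h 2.7 yaw rel -0.02 ft guard [ 0.6  1.  -2.9] t 16.7
time: 17.32
ee_pos: [0.4976, 0.0832, -0.024]
tool_rot: [0.074, 0.997, 0.0, 0.0]
ft_force: [1.0, 0.2, -0.8]
opening: 0.0231
finger_force: 59.6
time: 17.95
ee_pos: [0.4875, 0.0832, -0.024]
tool_rot: [0.074, 0.997, 0.0, 0.0]
ft_force: [1.7, 0.7, -2.2]
opening: 0.023
finger_force: 59.6
pin guard mm [34.3  1.6] h 2.7 yaw rel -0.03 ft guard [ 1.6  1.  -2.2] t 17.95
112 [165 228 192 150 186  97 113 169  76 159 155  75 194  94 133 168 174 171]
114 [188 229 190 149 192  85 148 162  58 159 124  87 192  83 152 166 196 180]
116 [184 195 178 125 179  79 156 158  69 191  98 109 171  69 158 159 200 170]
118 [198 198 188 139 163  68 161 144  75 194  84 145 165  66 164 146 190 147]
120 [157 166 185 153 160  73 182 117 124 184  75 155 160  78 18
[... 562 characters left out ...]
36 [170 163  72  68  71  79 106 170 193 109  84  77  81  87 166 163  63  78]
138 [171 157  60  68  79  80  79 173 179  79  78  83  83  91 158 139  70  79]
140 [183 154  66  75  84  79  80 190 163  77  76  82  86 105 178 101  72  76]
142 [176 134  71  79  81  76  89 204 148  71  79  79  77 108 198  89  78  80]
144 [161 175 155 106  75  76 111 206 125  76  76  74  77 114 192  91  77  80]
146 [109 164 218 208 138  76 135 203  96  80  99 150 172 156 165  79  78  81]
148 [ 86  89 171 217 222 177 153 198 151 188 214 227 214 152 111  72  79  81]
150 [116  95  82 130 199 218 195 194 210 216 204 183 159 144 153 161 165 165]
152 [185 168 142 160 169 184 185 182 185 188 191 189 191 192 198 199 199 201]
```

The collar follows the hook. Lip contact is expected in about 25–40 mm more travel, so I slow down.

```bash
python3 -m handwheel '{"xyz":[[2,-0.2,0],[4,-0.4,0],[6,-0.6,0],[8,-0.8,0],[10,-1,0]],"delta_rot":[[0,0,0],[0,0,0],[0,0,0],[0,0,0],[0,0,0]],"grip":[0,0,0,0,0]}'
python3 -m handwheel '{"xyz":[[2,-0.2,0],[4,-0.4,0],[6,-0.6,0],[7.5,-0.6,0],[9,-0.6,0]],"delta_rot":[[0,0,0],[0,0,0],[0,0,0],[0,0,0],[0,0,0]],"grip":[0,0,0,0,0]}'
python3 -c "
from h import *
pinst()"
python3 -m handwheel '{"xyz":[[1,0,0],[2,0,0],[3,0,0],[4,0,0],[5,0,0]],"delta_rot":[[0,0,0],[0,0,0],[0,0,0],[0,0,0],[0,0,0]],"grip":[0,0,0,0,0]}'
python3 -c "
from h import *
pinst()"
```

```text
time: 18.62
ee_pos: [0.4775, 0.0836, -0.024]
tool_rot: [0.074, 0.997, 0.0, 0.0]
ft_force: [0.9, -0.4, -1.6]
opening: 0.0231
finger_force: 59.6
time: 19.25
ee_pos: [0.4685, 0.0844, -0.024]
tool_rot: [0.074, 0.997, -0.0, 0.0]
ft_force: [1.6, 0.1, -1.3]
opening: 0.023
finger_force: 59.6
pin guard mm [15.3 -0. ] h 2.7 yaw rel -0.03 ft guard [ 1.6  0.3 -1.3] t 19.25
time: 19.88
ee_pos: [0.4635, 0.0851, -0.024]
tool_rot: [0.074, 0.997, 0.0, -0.0]
ft_force: [1.7, -0.5, -2.2]
opening: 0.0234
finger_force: 59.6
pin guard mm [10.3  0. ] h 2.7 yaw rel -0.02 ft guard [ 1.8 -0.3 -2.2] t 19.875
```

```bash
python3 -m handwheel '{"xyz":[[0.6,0,0],[1.2,0,0],[1.8,0,0],[2.4,0,0],[3,0,0]],"delta_rot":[[0,0,0],[0,0,0],[0,0,0],[0,0,0],[0,0,0]],"grip":[0,0,0,0,0]}'; python3 -c "
from h import *
pinst()"
```

```text
time: 20.5
ee_pos: [0.4606, 0.0856, -0.024]
tool_rot: [0.074, 0.997, 0.0, 0.0]
ft_force: [1.0, 0.1, -1.5]
opening: 0.023
finger_force: 59.6
pin guard mm [ 7.4 -0. ] h 2.7 yaw rel -0.03 ft guard [ 1.   0.3 -1.5] t 20.5
```

Run:
```python
from h import *
d=shot("top");g=cv2.cvtColor(d["pixels"],cv2.COLOR_RGB2GRAY)[100:160,280:330]
for r in range(26,54,1):print(r+100,g[r,6:42:2])
```

```text
126 [174 180 160  81 105 126 142 160 178 195 192 206 196 192 186 172 108  70]
127 [185 175 153  49  64  71  84  92 116 143 158 176 190 197 199 191  94  64]
128 [170 166 136  54  54  56  73  93  95  90  93 119 139 156 172 189  93  65]
129 [145 172 116  59  61  88 148 170 164 130  76  74  83 100 125 189  89  70]
130 [123 176 100  58  70 157 207 216 213 193 121  64  62  79 103 191  98  71]
131 [127 183  87  54 102 203 226 221 222 220 176  78  64  70 111 188 109  69]
132 [148 191  86  53 140 224 218 188 191 223 213 119  68  67 127 181 106  67]
133 [173 197  86  65 174 226 191 129 134 204 224 153  74  76 145 168  91  65]
134 [186 191  79  75 200 222 146  81  81 172 228 168  74  76 161 165  71  64]
135 [182 175  71  83 211 219 111  70  70 145 225 180  73  80 164 164  57  68]
136 [172 164  64  81 216 218  97  79  71 129 223 182  79  78 167 162  59  71]
137 [168 153  63  78 212 216 105  91 108 138 226 181  79  83 162 154  63  73]
138 [171 156  55  78 203 222 134 126 155 158 227 173  80  91 157 139  64  78]
139 [179 160  58  72 186 225 182 156 180 188 228 159  79  93 163 116  67  76]
140 [182
[... 383 characters left out ...]
45 [134 178 202 161  82  71  89 202 145  70  67  85 106 128 177  82  75  78]
146 [103 163 217 209 139  74  92 205 134  78  95 149 171 156 163  79  78  74]
147 [ 88 122 209 225 194 117 107 204 126 123 164 207 212 168 147  71  76  78]
148 [ 86  83 169 218 221 176 126 201 142 188 214 228 215 150 113  71  73  74]
149 [ 83  75 115 188 224 213 171 201 189 220 226 219 192 119  77  69  74  75]
150 [ 79  70  80 131 202 225 199 202 210 219 202 176 137  89  62  68  74  74]
151 [ 80  77  74  86 156 213 210 201 198 181 151 107  86  83  68  69  74  72]
152 [ 75  70  74  80 101 174 203 197 150 112  92  74  74  73  72  75  71  77]
153 [ 80  74  80  76  82 119 185 184  95  74  73  79  75  79  75  77  79  74]
```

Image gap suggests about 13 mm more to bedding; collar is centred on the V. Go 6 mm, then creep.

```bash
python3 -m handwheel '{"xyz":[[1,0,0],[2,0,0],[3,0,0],[4,0,0],[5,0,0]],"delta_rot":[[0,0,0],[0,0,0],[0,0,0],[0,0,0],[0,0,0]],"grip":[0,0,0,0,0]}'
python3 -m handwheel '{"xyz":[[0.4,0,0],[0.8,0,0],[1.2,0,0],[1.6,0,0],[2,0,0]],"delta_rot":[[0,0,0],[0,0,0],[0,0,0],[0,0,0],[0,0,0]],"grip":[0,0,0,0,0]}'; python3 -c "
from h import *
pinst()"
```

```text
time: 21.18
ee_pos: [0.4556, 0.0863, -0.0241]
tool_rot: [0.074, 0.997, 0.0, -0.0]
ft_force: [0.9, -0.1, -1.4]
opening: 0.023
finger_force: 59.6
time: 21.8
ee_pos: [0.4537, 0.0866, -0.024]
tool_rot: [0.074, 0.997, -0.0, 0.0]
ft_force: [1.7, -0.3, -0.8]
opening: 0.023
finger_force: 59.6
pin guard mm [0.4 0. ] h 2.7 yaw rel -0.02 ft guard [ 1.7 -0.  -0.8] t 21.8
```

```bash
python3 -m handwheel '{"xyz":[[0.4,0,0],[0.8,0,0],[1.2,0,0],[1.6,0,0],[2,0,0]],"delta_rot":[[0,0,0],[0,0,0],[0,0,0],[0,0,0],[0,0,0]],"grip":[0,0,0,0,0]}'
```

```text
time: 22.42
ee_pos: [0.4517, 0.0869, -0.024]
tool_rot: [0.074, 0.997, 0.0, -0.0]
ft_force: [1.4, 0.2, -0.6]
opening: 0.0231
finger_force: 59.6
```

```bash
python3 -m handwheel '{"xyz":[[0.4,0,0],[0.8,0,0],[1.2,0,0],[1.6,0,0],[1.6,0,0]],"delta_rot":[[0,0,0],[0,0,0],[0,0,0],[0,0,0],[0,0,0]],"grip":[0,0,0,0,0]}'
```

```text
time: 23.05
ee_pos: [0.4501, 0.0872, -0.024]
tool_rot: [0.074, 0.997, 0.0, -0.0]
ft_force: [1.6, 0.7, -2.2]
opening: 0.0234
finger_force: 59.6
```

```bash
python3 -m handwheel '{"xyz":[[0.3,0,0],[0.6,0,0],[0.9,0,0],[1.2,0,0],[1.5,0,0]],"delta_rot":[[0,0,0],[0,0,0],[0,0,0],[0,0,0],[0,0,0]],"grip":[0,0,0,0,0]}'
```

```text
time: 23.68
ee_pos: [0.4487, 0.0874, -0.024]
tool_rot: [0.074, 0.997, 0.0, 0.0]
ft_force: [1.3, -0.9, -1.3]
opening: 0.0229
finger_force: 59.6
```

```bash
python3 -m handwheel '{"xyz":[[0.3,0,0],[0.6,0,0],[0.9,0,0],[1.2,0,0],[1.2,0,0]],"delta_rot":[[0,0,0],[0,0,0],[0,0,0],[0,0,0],[0,0,0]],"grip":[0,0,0,0,0]}'
```

```text
time: 24.3
ee_pos: [0.4475, 0.0876, -0.024]
tool_rot: [0.074, 0.997, 0.0, -0.0]
ft_force: [0.9, -0.4, -1.8]
opening: 0.0228
finger_force: 59.6
```

```bash
python3 -m handwheel '{"xyz":[[0.3,0,0],[0.6,0,0],[0.9,0,0],[1.2,0,0],[1.5,0,0]],"delta_rot":[[0,0,0],[0,0,0],[0,0,0],[0,0,0],[0,0,0]],"grip":[0,0,0,0,0]}'
```

```text
time: 24.92
ee_pos: [0.446, 0.0878, -0.024]
tool_rot: [0.074, 0.997, -0.0, -0.0]
ft_force: [0.7, -1.0, -1.9]
opening: 0.0229
finger_force: 59.6
```

```bash
python3 -c "
from h import *
pinst()
d=shot('top');g=cv2.cvtColor(d['pixels'],cv2.COLOR_RGB2GRAY)
for r in range(130,154,1):print(r,g[r,290:312:2])"
```

```text
pin guard mm [-7.4 -0. ] h 2.7 yaw rel -0.03 ft guard [ 0.9 -0.9 -1.9] t 24.925
130 [103  59  72  72  64  61  63  66  61  70  72]
131 [87 61 70 76 69 66 62 67 66 63 66]
132 [90 64 69 71 85 94 84 72 70 75 74]
133 [ 84  65  72  93 149 164 155 103  63  74  74]
134 [ 84  67  84 153 207 214 212 167  89  72  77]
135 [ 73  64 122 208 225 224 228 209 136  73  73]
136 [ 69  70 165 226 220 202 217 224 182  82  80]
137 [ 62  79 197 228 189 148 176 220 210 101  79]
138 [ 58  95 213 218 134  91 120 206 222 129  80]
139 [ 53 109 221 201  93  71  90 187 228 152  81]
140 [ 58 125 223 187  74  80  80 172 230 165  80]
141 [ 62 130 223 189  75  95  89 161 228 166  76]
142 [ 66 119 220 208  96 133 109 173 222 148  71]
143 [ 95 100 213 221 139 171 147 205 219 122  70]
144 [154 103 191 227 189 198 180 225 209  91  72]
145 [202 155 157 222 215 209 203 227 180  86 108]
146 [218 206 148 197 217 214 213 210 142 144 171]
147 [210 226 189 164 197 210 196 179 163 203 213]
148 [174 220 223 174 162 205 174 188 210 228 216]
149 [112 187 225 212 171 201 191 218 225 221 191]
150 [ 82 132 202 226 200 204 208 220 205 176 137]
151 [ 73  87 154 214 211 202 198 180 151 108  89]
152 [ 79  73 105 175 205 196 152 117  90  77  78]
153 [ 75  82  81 117 185 186  98  75  71  83  80]
```

Very near now; creep 1 mm at a time.

```bash
python3 -m handwheel '{"xyz":[[0.25,0,0],[0.5,0,0],[0.75,0,0],[1,0,0]],"delta_rot":[[0,0,0],[0,0,0],[0,0,0],[0,0,0]],"grip":[0,0,0,0]}'
```

```text
time: 25.48
ee_pos: [0.445, 0.0879, -0.024]
tool_rot: [0.074, 0.997, -0.0, -0.0]
ft_force: [1.4, -0.8, -1.9]
opening: 0.0227
finger_force: 59.6
```

```bash
python3 -m handwheel '{"xyz":[[0.25,0,0],[0.5,0,0],[0.75,0,0],[1,0,0]],"delta_rot":[[0,0,0],[0,0,0],[0,0,0],[0,0,0]],"grip":[0,0,0,0]}'
```

```text
time: 25.98
ee_pos: [0.444, 0.0881, -0.024]
tool_rot: [0.074, 0.997, -0.0, -0.0]
ft_force: [1.1, -0.3, -1.3]
opening: 0.0229
finger_force: 59.6
```

```bash
python3 -m handwheel '{"xyz":[[0.25,0,0],[0.5,0,0],[0.75,0,0],[1,0,0]],"delta_rot":[[0,0,0],[0,0,0],[0,0,0],[0,0,0]],"grip":[0,0,0,0]}'
```

```text
time: 26.48
ee_pos: [0.4433, 0.0882, -0.024]
tool_rot: [0.074, 0.997, -0.0, 0.0]
ft_force: [3.6, -1.0, -2.3]
opening: 0.023
finger_force: 59.6
```

```bash
python3 -m handwheel '{"xyz":[[0.25,0,0],[0.5,0,0],[0.75,0,0],[0.75,0,0]],"delta_rot":[[0,0,0],[0,0,0],[0,0,0],[0,0,0]],"grip":[0,0,0,0]}'
```

```text
time: 26.98
ee_pos: [0.4429, 0.0885, -0.0238]
tool_rot: [0.074, 0.997, 0.0, 0.001]
ft_force: [4.8, 0.5, -3.6]
opening: 0.0232
finger_force: 59.5
```

Contact felt. Build up to about 10 N.

```bash
python3 -m handwheel '{"xyz":[[0.2,0,0],[0.4,0,0],[0.6,0,0],[0.6,0,0]],"delta_rot":[[0,0,0],[0,0,0],[0,0,0],[0,0,0]],"grip":[0,0,0,0]}';python3 -c "
from h import *
pinst()"
```

```text
time: 27.48
ee_pos: [0.4427, 0.0885, -0.0236]
tool_rot: [0.074, 0.997, 0.0, 0.001]
ft_force: [6.5, 1.2, -3.5]
opening: 0.0229
finger_force: 59.5
pin guard mm [-10.8   0.3] h 3.1 yaw rel -0.01 ft guard [ 6.3  2.2 -3.5] t 27.475
```

```bash
python3 -m handwheel '{"xyz":[[0.25,0,0],[0.5,0,0],[0.75,0,0],[0.75,0,0]],"delta_rot":[[0,0,0],[0,0,0],[0,0,0],[0,0,0]],"grip":[0,0,0,0]}';python3 -c "
from h import *
pinst()
for i in range(4): shot('top'); print(ctrl.observe()['ft_force'])"
```

```text
time: 27.98
ee_pos: [0.4424, 0.0886, -0.0234]
tool_rot: [0.074, 0.997, 0.0, 0.002]
ft_force: [8.9, 0.3, -3.3]
opening: 0.0229
finger_force: 59.5
pin guard mm [-11.    0.3] h 3.3 yaw rel -0.01 ft guard [ 8.8  1.6 -3.3] t 27.975
[ 7.81869075  0.13034623 -3.8637179 ]
[ 7.81649082 -0.18942745 -2.66716178]
[ 7.85615673  0.05842161 -3.67543634]
[ 9.08165854  0.59892526 -3.45508183]
```

Around 8 N with a slight +y reaction (more load on one face). Shift the hook a little toward +y and raise to 10 N so that both faces bed.

```bash
python3 -m handwheel '{"xyz":[[0,0.3,0],[0.1,0.6,0],[0.3,0.9,0],[0.5,0.9,0],[0.5,0.9,0]],"delta_rot":[[0,0,0],[0,0,0],[0,0,0],[0,0,0],[0,0,0]],"grip":[0,0,0,0,0]}';python3 -c "
from h import *
f=[]
for i in range(6): shot('top'); f.append(ctrl.observe()['ft_force'])
f=np.mean(f,0);print(f[:2]@gx,f[:2]@gy,f[2]);pinst()"
```

```text
time: 28.8
ee_pos: [0.4424, 0.0892, -0.0233]
tool_rot: [0.075, 0.997, -0.0, 0.002]
ft_force: [8.8, -2.0, -4.5]
opening: 0.0233
finger_force: 59.4
8.674455612179644 0.09317760423623794 -3.1728038162023835
pin guard mm [-11.2   0.8] h 3.4 yaw rel -0.05 ft guard [ 8.6  1.  -3.1] t 29.1
```

```bash
python3 -m handwheel '{"xyz":[[0.2,0,0],[0.4,0,0],[0.6,0,0],[0.6,0,0],[0.6,0,0]],"delta_rot":[[0,0,0],[0,0,0],[0,0,0],[0,0,0],[0,0,0]],"grip":[0,0,0,0,0]}';python3 -c "
from h import *
f=[]
for i in range(5): shot('top'); f.append(ctrl.observe()['ft_force'])
f=np.mean(f,0);print(f[:2]@gx,f[:2]@gy,f[2]);pinst()"
```

```text
time: 29.72
ee_pos: [0.4422, 0.0892, -0.0231]
tool_rot: [0.075, 0.997, -0.0, 0.003]
ft_force: [10.1, -0.7, -3.5]
opening: 0.0232
finger_force: 59.4
9.99471564463293 -0.1646154024417247 -3.6337702356988153
pin guard mm [-11.4   0.8] h 3.6 yaw rel -0.05 ft guard [ 9.5 -0.4 -3.3] t 29.975
```

10.0 N axial with zero side force: bedded on both faces. Unload and unhook.

```bash
python3 -m handwheel '{"xyz":[[-1,0,0],[-2,0,0],[-4,-0.4,0],[-7,-0.8,0],[-10,-0.8,0]],"delta_rot":[[0,0,0],[0,0,0],[0,0,0],[0,0,0],[0,0,0]],"grip":[0,0,0,0,0]}'
python3 -c "
from h import *
pinst()"
python3 -m handwheel '{"xyz":[[0,0,0],[0,0,-3],[0,0,-6],[0,0,-10],[0,0,-14]],"delta_rot":[[0,0,0],[0,0,0],[0,0,0],[0,0,0],[0,0,0]],"grip":[0,0,0,0,0]}'
python3 -m handwheel '{"xyz":[[0,0,-10],[0,0,-30],[0,0,-60],[0,0,-90],[0,0,-90]],"delta_rot":[[0,0,0],[0,0,0],[0,0,0],[0,0,0],[0,0,0]],"grip":[0,0,0,0,0]}'
python3 - <<'E'
from h import *
pinst();d=shot('top');g=cv2.cvtColor(d['pixels'],cv2.COLOR_RGB2GRAY)
for r in range(124,154,2):print(r,g[r,290:312:2])
for p in((230,208),(262,167),(250,165),(220,162),(174,199)):print(p,plane(d,*p,0)[:2])
print(totool([.435,.33,.13]))
E
```

```text
time: 30.6
ee_pos: [0.4495, 0.0873, -0.0243]
tool_rot: [0.074, 0.997, -0.0, -0.001]
ft_force: [-0.3, 0.4, -2.0]
opening: 0.0229
finger_force: 59.7
pin guard mm [-3.9  0. ] h 2.4 yaw rel -0.03 ft guard [-0.3  0.3 -2. ] t 30.6
time: 31.22
ee_pos: [0.4499, 0.0873, -0.0095]
tool_rot: [0.074, 0.997, 0.0, 0.0]
ft_force: [-1.4, 0.8, -1.1]
opening: 0.0235
finger_force: 59.7
time: 31.85
ee_pos: [0.4517, 0.0875, 0.0834]
tool_rot: [0.074, 0.997, 0.001, 0.003]
ft_force: [0.0, 0.3, -1.4]
opening: 0.0234
finger_force: 59.7
pin guard mm [-1.8  0.6] h 110.1 yaw rel -0.03 ft guard [ 0.   0.3 -1.4] t 31.85
124 [192 190 194 192 200 169 176 169 116 177 112]
126 [156  80  97 120 142 156 176 191 189 203 192]
128 [136  54  62  60  68  60  70  88  96 115 135]
130 [97 62 68 68 62 64 62 63 64 69 67]
132 [86 63 68 66 72 69 67 62 66 73 72]
134 [ 84  60  71 128 167 170 147 117  85  68  75]
136 [ 64  67 167 217 222 219 213 193 133  76  79]
138 [ 57 119 216 212 151 140 175 210 168  78  79]
140 [ 56 158 223 163  71  70 139 209 203  95  81]
142 [ 62 157 223 160  69  69 154 207 209  95  72]
144 [148 142 219 207 119  93 176 212 197  80  69]
146 [215 201 194 223 213 207 203 187 135 128 143]
148 [170 215 216 198 199 205 204 193 209 200 181]
150 [ 82 129 201 220 211 202 210 208 202 151 111]
152 [ 70  75 100 175 213 194 203 122  89  72  71]
(230, 208) [0.38341122 0.296794  ]
(262, 167) [0.52229645 0.19263279]
(250, 165) [0.52831561 0.23295176]
(220, 162) [0.53662964 0.33363805]
(174, 199) [0.41011011 0.48366587]
[ 51.23154148 237.64531281 -48.81678773]
```

Collar stays bedded and the hook is out. Carry the rod to the open strip (x≈0.45, between table edge 0.383 and tray 0.52) and turn it to point along −y.

```bash
python3 -m handwheel '{"xyz":[[36,50,-30],[36,100,-47],[36,150,-47],[36,200,-47],[36,240,-47]],"delta_rot":[[0,0,0],[0,0,0],[0,0,0],[0,0,0],[0,0,0]],"grip":[0,0,0,0,0]}'
python3 -m handwheel '{"xyz":[[0,0,0],[0,0,0],[0,0,0],[0,0,0],[0,0,0]],"delta_rot":[[0,0,0.17],[0,0,0.34],[0,0,0.51],[0,0,0.68],[0,0,0.8]],"grip":[0,0,0,0,0]}'
python3 -m handwheel '{"xyz":[[0,0,0],[0,0,0],[0,0,0],[0,0,0],[0,0,0]],"delta_rot":[[0,0,0.17],[0,0,0.34],[0,0,0.51],[0,0,0.62],[0,0,0.62]],"grip":[0,0,0,0,0]}'
python3 -c "
from h import *
s=pinst();X=R.from_quat(s['tool_rot']).as_matrix()[:,0];print(s['ee_pos'],X,totool([.45,.33,-.02]))"
```

```text
time: 32.52
ee_pos: [0.4489, 0.3315, 0.1247]
tool_rot: [0.074, 0.997, -0.001, -0.001]
ft_force: [0.2, -0.7, -1.3]
opening: 0.0229
finger_force: 59.8
time: 33.15
ee_pos: [0.449, 0.3295, 0.1246]
tool_rot: [0.459, 0.889, -0.001, -0.001]
ft_force: [0.2, 0.1, -1.3]
opening: 0.0226
finger_force: 60.0
time: 33.78
ee_pos: [0.4491, 0.3296, 0.125]
tool_rot: [0.706, 0.708, -0.001, -0.0]
ft_force: [-0.0, -0.7, -1.7]
opening: 0.0235
finger_force: 60.0
pin guard mm [-171.7   86.4] h 151.7 yaw rel -81.33 ft guard [ 0.1 -0.7 -1.7] t 33.775
[0.44910768 0.32957884 0.12499649] [-0.00305177  0.99999407 -0.00159519] [  0.64973409   1.25584643 144.99295419]
```

```bash
python3 -m handwheel '{"xyz":[[0,0,40],[0,0,80],[0,0,115],[0,0,135],[0,0,142]],"delta_rot":[[0,0,0],[0,0,0],[0,0,0],[0,0,0],[0,0,0]],"grip":[0,0,0,0,0]}'
python3 -m handwheel '{"xyz":[[0,0,2],[0,0,4],[0,0,6],[0,0,7.5],[0,0,7.5]],"delta_rot":[[0,0,0],[0,0,0],[0,0,0],[0,0,0],[0,0,0]],"grip":[0,0,0,0,0]}'
python3 -c "
from h import *
pinst()"
```

```text
time: 34.4
ee_pos: [0.449, 0.3295, -0.0166]
tool_rot: [0.706, 0.708, -0.001, -0.0]
ft_force: [-0.6, -0.2, -1.1]
opening: 0.0232
finger_force: 60.0
time: 35.02
ee_pos: [0.4498, 0.33, -0.0225]
tool_rot: [0.706, 0.708, 0.0, -0.0]
ft_force: [0.4, -0.4, -1.3]
opening: 0.0233
finger_force: 60.0
pin guard mm [-171.3   86.9] h 4.2 yaw rel -81.39 ft guard [ 0.4 -0.4 -1.3] t 35.025
```

```bash
python3 -m handwheel '{"xyz":[[0,0,1],[0,0,2],[0,0,3],[0,0,3.5],[0,0,3.5]],"delta_rot":[[0,0,0],[0,0,0],[0,0,0],[0,0,0],[0,0,0]],"grip":[0,0,0,0,0]}'
python3 -c "
from h import *
pinst()"
```

```text
time: 35.65
ee_pos: [0.4497, 0.33, -0.0261]
tool_rot: [0.706, 0.708, -0.0, -0.0]
ft_force: [0.3, 1.0, -1.3]
opening: 0.0229
finger_force: 60.0
pin guard mm [-171.3   86.9] h 0.6 yaw rel -81.38 ft guard [ 0.1  1.1 -1.3] t 35.65
```

```bash
python3 -m handwheel '{"xyz":[[0,0,0.3],[0,0,0.6],[0,0,0.8],[0,0,0.8]],"delta_rot":[[0,0,0],[0,0,0],[0,0,0],[0,0,0]],"grip":[0,0,0,0]}'
python3 -m handwheel '{"xyz":[[0,0,0],[0,0,0],[0,0,0],[0,0,0],[0,0,0]],"delta_rot":[[0,0,0],[0,0,0],[0,0,0],[0,0,0],[0,0,0]],"grip":[0.4,0.5,0.6,0.6,0.6]}'
python3 -m handwheel '{"xyz":[[0,0,-10],[0,0,-25],[0,0,-60],[0,0,-110],[0,0,-150]],"delta_rot":[[0,0,0],[0,0,0],[0,0,0],[0,0,0],[0,0,0]],"grip":[0.6,0.6,0.6,0.6,0.6]}'
python3 -m handwheel '{"xyz":[[60,0,-30],[100,0,-50],[100,0,-50],[100,0,-50]],"delta_rot":[[0,0,0],[0,0,0],[0,0,0],[0,0,0]],"grip":[0.6,0.6,0.6,0.6]}'
python3 - <<'E'
from h import *
s=pinst();d=shot('top');g=cv2.cvtColor(d['pixels'],cv2.COLOR_RGB2GRAY);hsv=cv2.cvtColor(d['pixels'],cv2.COLOR_RGB2HSV)
for r in range(130,154,2):print(r,g[r,290:312:2])
c=shot('scene')
for w in([.45,.175,.02],[.45,.25,.028],[.45,.33,.036],[.45,.37,.036],[.45,.39,.036]):
    for im in(d,c):
        q=proj(im,w).astype(int);print(w,q,im["pixels"][q[1],q[0]],end=' ')
    print()
E
```

```text
time: 36.15
ee_pos: [0.4498, 0.33, -0.0267]
tool_rot: [0.706, 0.708, 0.0, 0.0]
ft_force: [-0.8, -0.7, -0.6]
opening: 0.0231
finger_force: 60.0
time: 36.78
ee_pos: [0.4498, 0.33, -0.0268]
tool_rot: [0.706, 0.708, 0.0, 0.0]
ft_force: [-0.5, -0.5, -0.0]
opening: 0.0508
finger_force: 0.0
time: 37.4
ee_pos: [0.4502, 0.3303, 0.127]
tool_rot: [0.706, 0.708, 0.002, 0.0]
ft_force: [1.5, -0.6, 0.4]
opening: 0.0514
finger_force: 0.0
time: 37.9
ee_pos: [0.4495, 0.4296, 0.1734]
tool_rot: [0.706, 0.708, -0.0, 0.0]
ft_force: [-0.7, 0.0, -0.8]
opening: 0.0513
finger_force: 0.0
pin guard mm [-186.2  185.4] h 200.1 yaw rel -81.37 ft guard [-0.7 -0.1 -0.8] t 37.9
130 [90 47 60 65 52 50 44 51 53 58 61]
132 [74 52 62 56 63 60 60 57 53 64 59]
134 [ 71  59  61 120 157 161 144  91  56  61  61]
136 [ 55  58 157 208 212 211 215 194 108  58  72]
138 [ 43 113 208 203 146 132 180 217 176  70  68]
140 [ 43 149 216 149  55  64 100 202 206  82  64]
142 [ 56 149 215 151  59  52  71 199 207  88  58]
144 [141 132 211 197 110  82 148 212 189  66  58]
146 [207 192 185 212 206 201 213 203 128 130 156]
148 [158 204 209 188 192 197 192 182 199 215 204]
150 [ 68 120 189 211 201 203 212 208 193 162 124]
152 [ 61  64  84 165 205 180 152 100  78  63  60]
[0.45, 0.175, 0.02] [267 188] [155 164 168] [0.45, 0.175, 0.02] [265 204] [202 204 211] 
[0.45, 0.25, 0.028] [244 187] [144 154 156] [0.45, 0.25, 0.028] [249 216] [122 121 128] 
[0.45, 0.33, 0.036] [219 187] [166 146 104] [0.45, 0.33, 0.036] [230 231] [164 137 103] 
[0.45, 0.37, 0.036] [207 187] [173 149 107] [0.45, 0.37, 0.036] [220 240] [172 144 107] 
[0.45, 0.39, 0.036] [201 186] [172 172 162] [0.45, 0.39, 0.036] [215 244] [152 126  93]
```

The collar is still against the lip. The rod lies where it was put, flat on the open table, and the gripper is clear.

```bash
python3 -c "
from plant import ctrl
print(ctrl.job_done())"
```

```text
the job is handed in; nothing more can be done
None
```

I handed the job in at about 38 s: the collar was drawn out and bedded on both lip faces at about 10 N (side force near zero), then unhooked, and the rod laid flat on open table about 17 cm from the guard. My first grasp closed on nothing because the reported tool height was about 3 cm lower than the real fingertips, so I felt my way down and gripped on the second try.

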